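# Release a spring-latched bench cabinet with its key and open it

### The arm

A 6-joint arm with a two-finger parallel gripper is mounted at the origin on a cart in front of the work surface, level with it; the furniture and walls round the work are solid. World frame = base frame: x ahead of the robot, y to its left, z up, the work surface at z = 0. Lengths are in mm, angles in rad, forces in N, time in s.
With the tool pointing down it reaches from about 350 to 775 mm from the base axis. Payload 7.3 kg.
Tool frame: the origin (TCP) lies at the very end of the fingers, on their centre line; the grasp point (between the pads) lies 19 mm behind it; z points along the fingers, y is the line along which they close (so a half turn about z gives the same grasp; the last joint's range is limited). The gripper opens to 92 mm and grips with 3 to 60 N. Pads are 19 mm wide; open, the fingers measure 130 mm over their backs; the gripper's body (75 mm by 190 mm) begins 47 mm behind the grasp point.
Start: joints at [1.041, 0.342, 1.524, -0, 1.275, -0.146], TCP at [196.572, 486.831, 226.741] pointing down, gripper open.
Joint ranges: [-2.53, 2.53], [-0.77, 2.02], [0.04, 2.7], [-1, 4.14], [0.28, 2.66], [-3.11, 3.11]. Speed limits (rad/s): [2.57, 2.57, 3.14, 3.14, 3.14, 3.14].

### API

Orientations are given as [roll, pitch, yaw] about the fixed x, y, z axes, in that order (R = Rz(yaw) Ry(pitch) Rx(roll)).
In Python, from plant import get_obs, capture, close_job gives the robot as it stands. The module is installed in compiled form; this text tells all that it offers.
- The arm moves only by the shell command python3 -m handwheel 'ROWS'. ROWS is JSON, a list of rows, each a list of 3 entries, a list of its own where there are three numbers: the turn, a rotation vector about the tool's x, y, z in degrees, then the shift along the tool's x, y, z in m, then the opening, from 0 (shut) to 1 (fully open). A call has 1 to 12 rows; each row is the pose to reach, as a shift and turn from the pose commanded when the call began, along the tool's axes at that moment; what a row does not reach only later rows make up. A row lasts 1/10 s, in which the tool goes at most 50 mm and 8.59 degrees, less where a joint would pass 70% of its speed; a pose out of reach is approached as far as the arm can. A call with a gripper value outside its range is refused whole. The fingers move at their own pace and stop on an object; the grip force is fixed at half the most. Time passes only in rows, so rows that repeat a pose let the fingers close. It gives the time, the measured TCP pose, the force, the opening and the grip force at its end, in the units of the state.
- get_obs(): the state, without advancing time (a new reading comes with each control period).
- capture(name): name is "scene" or "top" or "wrist"; returns a dict with "image" (480x640x3 uint8, red, green, blue), "depth" (480x640 float32, mm along the optical axis (not along the pixel's ray), 0 where there is no reading), "fx", "fy", "cx", "cy" (pixels), "camera_from_world" (4x4, takes a point from world to camera coordinates). Camera axes: x right, y down, z forward; pixel columns grow to the right and rows downward; lengths in mm; the calibration is good to about 2 mm. The wrist camera is an equidistant fisheye: a pixel r from the principal point sees the ray r / f radians off the axis. A picture is of the moment at which its call begins.
- close_job(): hands the job in; it is judged then, once.
The state is a dict: "time": time; "joint_positions": joint angles; "dq": joint speeds; "tau": joint torques, N m; "tool_pos": TCP position; "tcp_rot": TCP orientation; "contact_force": force on the tool from outside, world axes, zero at the start; "moment": the same for the moment, N m; "grip_width": finger opening in mm; "finger_force": force on a finger pad.
Only numpy, scipy, OpenCV 4.12 (cv2) and the standard library are available. Lean on these libraries where they do the work, as an engineer would, in place of code of your own. Each camera call takes 0.05 s, during which the arm holds its last target. There are 200 camera calls.

### The job

Open the small steel cabinet: take the release key out of its stand, push its shank down through the slot in the cabinet's top, feeling for the sprung hook and pressing gently until the door springs ajar, then swing the door wide open, about square to the cabinet, and stand the key fully home in its stand again. The latch is delicate, so never push the key or your fingers hard (20 N or more) against the cabinet or pry the door, and leave the things lying about where they are.

Things in the scene. Friction and masses are not known exactly. Their poses are not given: they have to be found in the camera images.
- cabinet: fixed grey steel box cabinet, 90 mm deep (x), 110 wide (y), 145 high, all it carries included; origin at the centre of its underside, z up, front along its -x, towards the robot. The shut door is a 6 mm panel before the front (x -51 to -45 mm, z 55 to 145), hinged upright at its right edge (x -48, y -55), free edge at y +54.
- slot (a point): centre of the slot in the cabinet's top, on the top surface (z 145 mm), axes as the cabinet's, at cabinet x -24, y +10 mm; the slot is 14 mm in x by 26 mm in y, with guide walls down to 11 mm below the top. The sprung hook's pad is under it.
- pad_mean (a point): mean rest place of the unseen flat pad (13 x 25 mm) of the sprung hook, 22 mm below the slot; the true pad lies 10 mm higher to 10 mm lower, so feel for it. It resists with 3 N at first and 0.4 N more per mm; after 9 to 10 mm (6 to 8 N) the hook lets the door go; at 11.5 mm is a hard stop. Let up sooner, it springs back and the door stays shut.
- door (a joint): opening angle of the door, rad: 0 shut, growing as it swings out towards the robot about its right edge, up to 1.75. Once freed, a kicker inside pushes it to about 0.28 (free edge 30 mm out) and it stays there; beyond that it swings with light friction (about 1 N at the edge) and stays where it is left.
- door_edge (a point): top corner of the door's free edge, mid thickness, 109 mm from the hinge axis; moves with the door, its +y axis points from hinge to free edge, -x out of the door's face. A bar pull (6 mm round, upright, 50 mm long, top 17 mm below the door's top) stands 13 mm off the outer face, 16 mm from this edge.
- key: loose release key, about 0.09 kg: steel shank 10 mm round, 60 mm long, then a collar 30 mm across, 4 mm thick, then a flat black handle 32 x 16 x 48 mm (key x, y, z). Origin at the centre of the shank's lower tip, z up along the key, whole length 112 mm. Starts upright in the stand.
- key_grip (a point): centre of the key's handle, 88 mm above the tip, axes as the key's; grasp across the 16 mm thickness (key y)
- stand_hole (a point): middle of the mouth of the hole in the key stand, on its top face (z 70 mm), axes as the stand's. The stand is a fixed plain grey block 36 x 36 x 70 mm; the hole is 17 x 17 mm and 66 mm deep. The key is home when its collar lies on the top face, its tip 60 mm below it.
- rack_post (a point): point 300 mm up the dark front post (22 mm thick) of the shelf rack, left of the stand; the post leans back from its foot (60 mm nearer the robot, on the worktop): coming from its left, pass it on the robot's side. The rack's shelf board, 366 mm up, begins 65 mm or more beyond the stand and the slot (further from the robot).
- tape: black tape roll lying flat, 62 mm across, 19 mm high, origin under its centre; leave alone
- screwdriver: blue screwdriver lying flat, 155 mm long, 20 mm high, origin under its middle; leave alone
- tee: grey connector tee, 26 x 45 x 13 mm, origin under its middle; leave alone
Things that resemble listed ones, but are neither listed nor needed, are in the scene too. What is shaped like the key but green or orange is not meant.

How it is judged (in metres and radians):
On the way, in this order (a step that is already met when the one before it is completed fails the run):
1. the key, pushed down through the slot, has pressed the hook free and the door has sprung ajar (z of key in the frame of slot below -0.018 m and contact force between key and cabinet above 1 N and value of joint door above 0.1 rad), for 0.05 s.
2. the door has been swung wide open (over 1.2 rad) (value of joint door above 1.2 rad), for 0.2 s.
At the end, for the whole second after the job is handed in: The door stands open by more than 1.2 rad and the key stands at rest, released, in its stand: tip more than 56 mm below the stand's top, within 8 mm of the hole's axis and upright within 0.1 rad (value of joint door above 1.2 rad and z of key in the frame of stand_hole below -0.056 m and horizontal distance between key and stand_hole below 0.008 m and angle between key's own z axis and vertical below 0.1 rad and linear speed of key below 0.02 m/s); the robot touches nothing.
It fails at once if the key presses on the cabinet, its hook or its door with 20 N or more (contact force between key and cabinet above 20 N).
It fails at once if the fingers press on the cabinet or its door with 20 N or more (contact force between the fingers and cabinet above 20 N).
It fails at once if the tape roll, the screwdriver or the tee is shifted by more than 30 mm (distance of any of tape, screwdriver, tee from where it was at the start of the episode above 0.03 m).
It also fails if it takes over 69 s, if anything falls off the work surface, if the arm or the gripper's body presses on something with over 40 N, if the wrist force passes 120 N, or if a joint passes its speed limit or range.

## Working session

There is one attempt and no reset: what is moved stays moved. The work goes in short steps, Python scripts to look and compute and a shell command to move; the robot and the scene stay as the last step left them, time stands still between calls to the robot, and variables do not carry over. Pictures are saved under pics/ and viewed, at most 10 in all, crops included, and the job is handed in when it is done.

```bash
mkdir -p pics; cat > h.py <<'E'
import numpy as np,cv2
from plant import get_obs,capture
from scipy.spatial.transform import Rotation as R
def snap(n,f):
    c=capture(n); cv2.imwrite('pics/'+f+'.png',c['image'][:,:,::-1]); np.savez('pics/'+f+'.npz',**c); return c
def load(f): return dict(np.load('pics/'+f+'.npz'))
def pt(c,u,v,d=None):
    d=c['depth'][int(v),int(u)] if d is None else d
    p=np.array([(u-c['cx'])/c['fx']*d,(v-c['cy'])/c['fy']*d,d,1])
    return (np.linalg.inv(c['camera_from_world'])@p)[:3]
def cloud(c):
    v,u=np.mgrid[:480,:640]; d=c['depth']
    p=np.stack([(u-c['cx'])/c['fx']*d,(v-c['cy'])/c['fy']*d,d,np.ones_like(d)],-1)
    return (p@np.linalg.inv(c['camera_from_world']).T)[...,:3]
E
python3 - <<'E'
from h import *
for n in('scene','top'): c=snap(n,n+'0'); print(n,c['fx'],c['camera_from_world'].round(3).tolist())
print(get_obs())
E
```

```text
scene 586.629001109201 [[-0.652, -0.759, 0.007, 268.156], [-0.59, 0.5, -0.634, 455.945], [0.477, -0.418, -0.773, 1235.833], [0.0, 0.0, 0.0, 1.0]]
top 479.89630402377213 [[0.008, -1.0, -0.009, -62.022], [-0.987, -0.006, -0.163, 517.542], [0.163, 0.011, -0.987, 1123.381], [0.0, 0.0, 0.0, 1.0]]
{'time': 0.1, 'joint_positions': array([ 1.04100544e+00,  3.42643018e-01,  1.52490375e+00,  1.07265289e-05,
        1.27544608e+00, -1.46000080e-01]), 'dq': array([ 0.00035581, -0.00132464, -0.00184884, -0.00049347,  0.00077576,
        0.00022522]), 'tau': array([ 2.69392709e-03, -4.32003021e+01, -2.44695801e+01,  7.21383607e-02,
        5.25673782e-02, -1.07926169e-05]), 'tool_pos': array([196.36780364, 486.49478059, 226.12587953]), 'tcp_rot': array([-3.14020885e+00, -2.13851109e-04,  2.75779857e+00]), 'contact_force': array([-0.10222021,  0.38252628,  0.01186629]), 'moment': array([ 0.02149301, -0.03184563,  0.01489796]), 'finger_force': 0.0, 'grip_width': 91.48969554815126}
```

View pics/scene0.png

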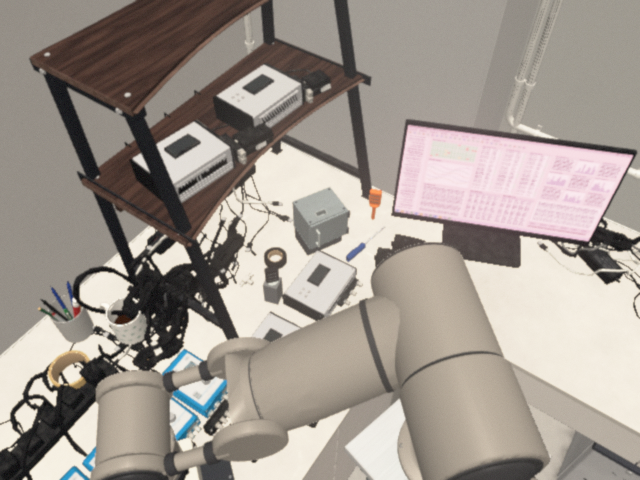

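View pics/top0.png

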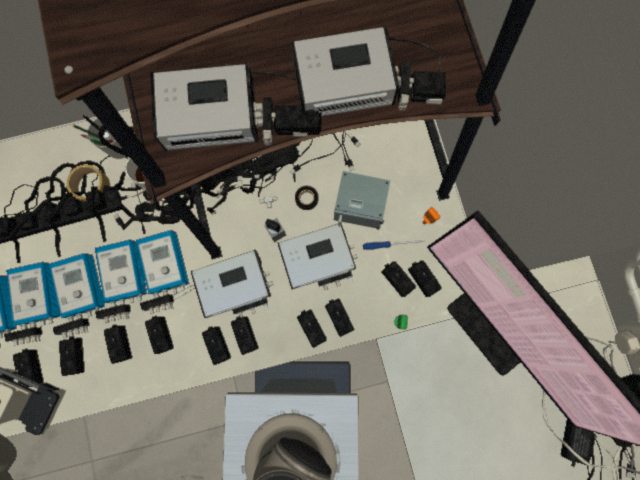

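The cabinet top is at about (362,195) in the top view. The stand with the key is at (275,229), the tape at (306,197), the screwdriver at (390,244) and the post foot at (215,250). I'll take a closer look.

```bash
python3 - <<'E'
from h import *
t=cv2.imread('pics/top0.png')[160:260,250:410]; s=cv2.imread('pics/scene0.png')[180:310,235:395]
cv2.imwrite('pics/crop1.png',cv2.resize(t,None,fx=5,fy=5,interpolation=cv2.INTER_CUBIC))
cv2.imwrite('pics/crop2.png',cv2.resize(s,(720,585),interpolation=cv2.INTER_CUBIC))
c=load('top0'); P=cloud(c); S=load('scene0'); Q=cloud(S)
for nm,P in(('top',P),('scene',Q)):
  m=(abs(P[...,2]-145)<6)&(P[...,0]>350)&(P[...,0]<800)&(P[...,1]<0)&(P[...,1]>-400)
  x=P[m][:,:2].astype(np.float32); print(nm,len(x), cv2.minAreaRect(x),np.median(P[m][:,2]))
for (u,v) in [(275,222),(272,228),(275,229),(280,232),(278,236)]: print(u,v,pt(c,u,v).round(1))
E
```

```text
top 2186 ((587.085205078125, -247.1886444091797), (397.0350341796875, 293.9768371582031), 1.57181715965271) 144.42123459103698
scene 1620 ((594.0164794921875, -249.11181640625), (410.5931396484375, 300.0404968261719), 0.13923664391040802) 145.61115969123614
275 222 [544.4  34.6 125.8]
272 228 [536.   44.1  97. ]
275 229 [531.   35.7 111.1]
280 232 [532.5  28.2  64.8]
278 236 [527.1  35.   40. ]
```

View pics/crop1.png

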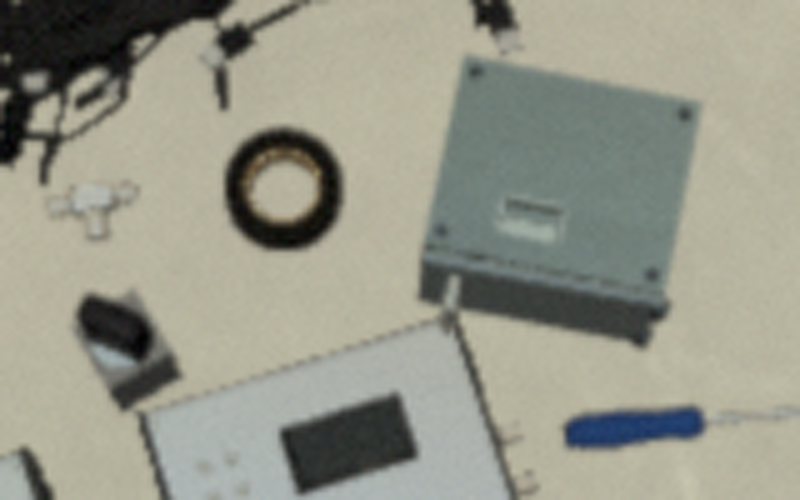

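View pics/crop2.png

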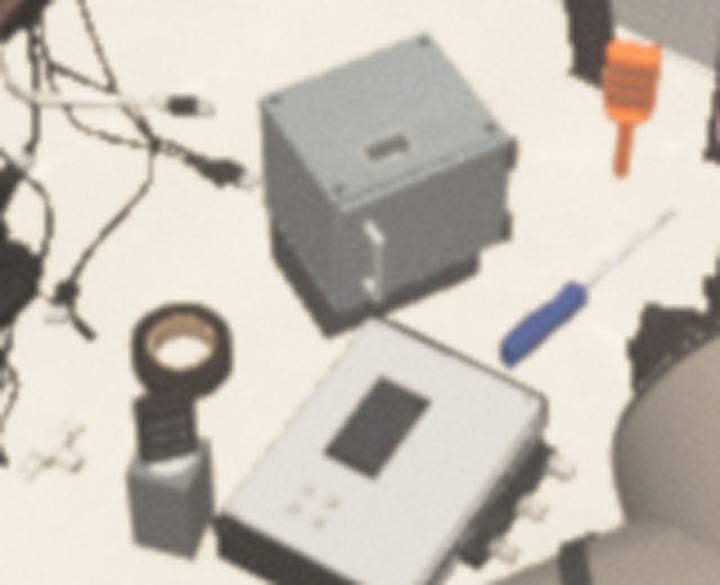

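```bash
cat >> h.py <<'E'
def ray(c,u,v,z):
    M=np.linalg.inv(c['camera_from_world']); o=M[:3,3]; d=M[:3,:3]@np.array([(u-c['cx'])/c['fx'],(v-c['cy'])/c['fy'],1])
    return (o+d*(z-o[2])/d[2])[:2]
E
python3 - <<'E'
from h import *
c=load('top0'); S=load('scene0')
T=lambda x,y,z: ray(c,250+x/5-.4,160+y/5-.4,z)
U=lambda x,y,z: ray(S,235+(x/4.5)-.4,180+y/4.5-.4,z)
cs=[(466,57),(700,102),(665,300),(428,250)]
print('top corners',[T(*k,145).round(1).tolist() for k in cs])
print('scene TL,TR,BR,BL',[U(*k,145).round(1).tolist() for k in [(262,100),(425,37),(515,140),(342,208)]])
print('slot',T(532,218,145).round(1),U(387,149,145).round(1))
# screws
print('screws',[T(*k,145).round(1).tolist() for k in [(475,72),(685,114),(652,275),(441,230)]],[U(*k,145).round(1).tolist() for k in [(277,100),(424,42),(490,128),(338,189)]])
print('handle top',[T(*k,122).round(1).tolist() for k in [(92,294),(152,335),(138,360),(78,325)]])
print('stand top',[T(*k,70).round(1).tolist() for k in [(133,290),(178,358),(120,395),(118,408)]],'scene',[U(*k,70).round(1).tolist() for k in [(130,482),(192,492),(212,440)]])
print('handle scene',[U(*k,122).round(1).tolist() for k in [(134,402),(193,400)]])
for P in(cloud(c),cloud(S)):
  for z0,z1 in((136,150),(112,128),(90,128),(64,76)):
    lim=((500,720,-260,-60) if z0==136 else (495,590,0,80))
    m=(P[...,2]>z0)&(P[...,2]<z1)&(P[...,0]>lim[0])&(P[...,0]<lim[1])&(P[...,1]>lim[2])&(P[...,1]<lim[3])
    x=P[m]; print(z0,len(x),x.mean(0).round(1),cv2.minAreaRect(x[:,:2].astype(np.float32)))
# post points
P=cloud(c); 
for v in(185,195,205,215,225,235,245,252): print(v,[P[v,u].round(0).tolist() for u in(178+int((v-185)*.5),184+int((v-185)*.5))])
E
```

```text
top corners [[659.2, -118.3], [638.6, -223.8], [547.4, -206.7], [569.6, -101.2]]
scene TL,TR,BR,BL [[658.2, -118.0], [635.8, -220.5], [543.7, -206.5], [568.0, -101.1]]
slot [ 584.5 -147.8] [ 584.7 -147.8]
screws [[652.1, -122.4], [633.0, -216.9], [558.7, -201.0], [578.8, -107.0]] [[652.7, -124.5], [633.1, -217.4], [559.3, -201.9], [579.9, -108.2]]
handle top [[553.5, 51.2], [534.6, 23.4], [523.0, 29.5], [539.0, 57.2]]
stand top [[566.5, 37.5], [533.6, 15.4], [515.6, 42.6], [509.3, 43.4]] scene [[543.3, 68.4], [516.7, 47.1], [536.4, 18.0]]
handle scene [[551.6, 55.0], [532.7, 30.7]]
136 2028 [ 602.1 -162.1  144.3] ((601.504638671875, -162.7091827392578), (112.74920654296875, 99.1396255493164), 78.12316131591797)
112 101 [542.   41.7 120. ] ((542.814208984375, 42.0982551574707), (32.400543212890625, 16.142974853515625), 62.9590950012207)
90 124 [540.9  41.2 116.3] ((542.6793212890625, 42.04860305786133), (32.50707244873047, 16.514135360717773), 65.58778381347656)
64 112 [538.9  41.1  70. ] ((543.3352661132812, 42.35173797607422), (36.23670196533203, 35.62968063354492), 32.2099227905273
[... 215 characters left out ...]
839920043945, 19.999061584472656), 72.66742706298828)
90 172 [538.8  45.2 111.9] ((541.5114135742188, 43.063743591308594), (32.48377990722656, 20.8915958404541), 66.85566711425781)
64 116 [534.2  48.2  70.7] ((541.7471923828125, 44.85226058959961), (37.86427307128906, 40.28369140625), 33.565887451171875)
185 [[559.0, 182.0, 376.0], [560.0, 173.0, 372.0]]
195 [[639.0, 285.0, 0.0], [618.0, 246.0, 80.0]]
205 [[610.0, 267.0, 13.0], [613.0, 255.0, 1.0]]
215 [[540.0, 197.0, 218.0], [570.0, 220.0, 79.0]]
225 [[524.0, 193.0, 189.0], [545.0, 207.0, 81.0]]
235 [[510.0, 192.0, 145.0], [519.0, 191.0, 93.0]]
245 [[497.0, 195.0, 83.0], [501.0, 186.0, 60.0]]
252 [[487.0, 198.0, 38.0], [488.0, 185.0, 28.0]]
```

Both cameras agree on the main positions:

| Item | Position (mm) | Yaw |
|---|---|---|
| Slot | (584, -148) | cabinet about -11° |
| Key | (542, 42.5) | handle long axis about 61° |

I'll approach round the robot side of the post.

```bash
cat >> h.py <<'E'
def plan(*tg):
    o=get_obs(); r0=R.from_euler('xyz',o['tcp_rot']); print('at',o['tool_pos'].round(1),np.degrees(o['tcp_rot']).round(1),'t',o['time'],'F',o['contact_force'].round(1))
    for x,y,z,w in tg:
        r=R.from_euler('xyz',[180,0,w],degrees=True)
        print((x,y,z,w),(r0.inv()*r).as_rotvec(degrees=True).round(1).tolist(),(r0.inv().apply(np.array([x,y,z])-o['tool_pos'])/1000).round(4).tolist())
E
python3 -c "
from h import *
plan((330,270,227,120),(410,100,227,61),(541.5,42.5,190,61))"
```

```text
at [196.4 486.5 226.1] [-179.9   -0.   158. ] t 0.1 F [-0.1  0.4  0. ]
(330, 270, 227, 120) [-0.1, 0.0, 38.0] [-0.205, -0.1507, -0.0007]
(410, 100, 227, 61) [-0.1, 0.1, 97.0] [-0.3428, -0.2784, -0.0006]
(541.5, 42.5, 190, 61) [-0.1, 0.1, 97.0] [-0.4863, -0.2824, 0.0364]
```

```bash
python3 -m handwheel '[[[0,0,8],[-0.041,-0.030,0],1],[[0,0,15],[-0.082,-0.060,0],1],[[0,0,23],[-0.123,-0.090,0],1],[[0,0,31],[-0.164,-0.120,0],1],[[0,0,38],[-0.205,-0.151,0],1],[[0,0,46],[-0.239,-0.183,0],1],[[0,0,54],[-0.274,-0.215,0],1],[[0,0,62],[-0.308,-0.246,0],1],[[0,0,70],[-0.343,-0.278,0],1],[[0,0,78],[-0.343,-0.278,0],1],[[0,0,86],[-0.343,-0.278,0],1],[[0,0,94],[-0.343,-0.278,0],1]]'
python3 -c "
from h import *
plan((541.5,42.5,170,61))
snap('wrist','w1')"
```

```text
time: 1.3
tool_pos: [410.5, 99.9, 226.4]
tcp_rot: [-3.141, 0.0, 1.11]
contact_force: [-0.8, -0.3, 0.4]
grip_width: 91.7
finger_force: 0.0
at [410.5  99.9 226.4] [-180.     0.    63.6] t 1.3 F [-0.8 -0.3  0.4]
(541.5, 42.5, 170, 61) [-0.0, 0.0, 2.6] [0.0069, 0.143, 0.0562]
```

```bash
python3 -m handwheel '[[[0,0,3],[0.002,0.040,0.000],1],[[0,0,3],[0.004,0.080,0.010],1],[[0,0,3],[0.006,0.120,0.030],1],[[0,0,3],[0.007,0.143,0.050],1],[[0,0,3],[0.007,0.143,0.056],1],[[0,0,3],[0.007,0.143,0.056],1]]'
python3 -c "
from h import *
plan((541.5,42.5,81,61))
snap('wrist','w2');snap('scene','s2')"
```

```text
time: 1.95
tool_pos: [541.0, 44.4, 169.1]
tcp_rot: [-3.138, 0.002, 1.066]
contact_force: [-0.8, -0.4, 1.3]
grip_width: 91.5
finger_force: 0.0
at [541.   44.4 169.1] [-1.798e+02  1.000e-01  6.110e+01] t 1.95 F [-0.8 -0.4  1.3]
(541.5, 42.5, 81, 61) [-0.2, 0.1, 0.1] [-0.0012, 0.0017, 0.0881]
```

View pics/w2.png

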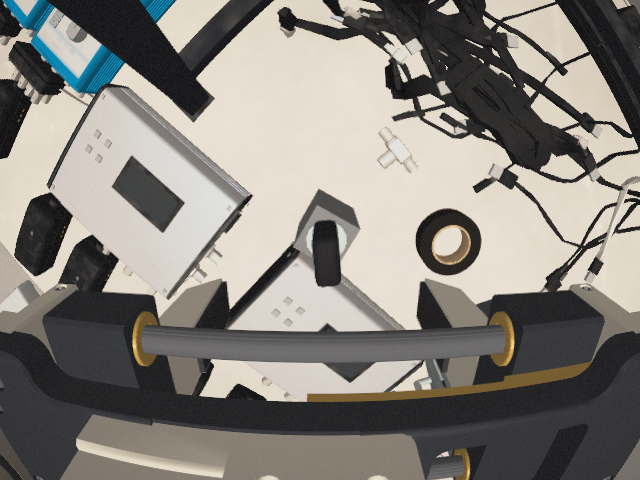

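The key handle sits centred between the fingers, at about (325,255) in the wrist view. Next I descend, after a quick check of the device height under the finger.

```bash
python3 -c "
from h import *
c=load('top0');print([pt(c,u,v).round() for u,v in((290,250),(300,270),(340,235),(230,280))])"
```

```text
[array([492.,   5.,  44.]), array([444., -20.,  44.]), array([ 530., -116.,   45.]), array([419., 147.,  46.])]
```

```bash
python3 -m handwheel '[[[0,0,0],[-0.001,0.001,0.030],1],[[0,0,0],[-0.001,0.001,0.060],1],[[0,0,0],[-0.001,0.001,0.080],1],[[0,0,0],[-0.001,0.001,0.087],1],[[0,0,0],[-0.001,0.001,0.087],1],[[0,0,0],[-0.001,0.001,0.087],0],[[0,0,0],[-0.001,0.001,0.087],0],[[0,0,0],[-0.001,0.001,0.087],0],[[0,0,0],[-0.001,0.001,0.087],0],[[0,0,0],[-0.001,0.001,0.087],0],[[0,0,0],[-0.001,0.001,0.087],0],[[0,0,0],[-0.001,0.001,0.087],0]]'
```

```text
time: 3.25
tool_pos: [542.5, 42.9, 83.7]
tcp_rot: [-3.142, -0.0, 1.065]
contact_force: [0.1, 0.0, -0.1]
grip_width: 39.8
finger_force: 0.0
```

```bash
python3 -m handwheel '[[[0,0,0],[0,0,0],0],[[0,0,0],[0,0,0],0],[[0,0,0],[0,0,0],0],[[0,0,0],[0,0,0],0],[[0,0,0],[0,0,0],0],[[0,0,0],[0,0,0],0],[[0,0,0],[0,0,0],0],[[0,0,0],[0,0,0],0]]'
```

```text
time: 4.05
tool_pos: [542.5, 42.9, 83.7]
tcp_rot: [-3.142, -0.0, 1.065]
contact_force: [-0.0, 0.3, -0.4]
grip_width: 16.1
finger_force: 30.0
```

```bash
python3 -m handwheel '[[[0,0,0],[0,0,-0.010],0],[[0,0,0],[0,0,-0.030],0],[[0,0,0],[0,0,-0.060],0],[[0,0,0],[0,0,-0.085],0],[[0,0,0],[0,0,-0.085],0],[[0,0,0],[0,0,-0.085],0]]'
python3 -c "
from h import *
plan((500,-30,240,25),(583.5,-147.8,240,-11))
snap('wrist','w3')"
```

```text
time: 4.65
tool_pos: [542.6, 42.9, 169.3]
tcp_rot: [3.141, -0.001, 1.065]
contact_force: [-0.4, -0.3, -1.5]
grip_width: 15.7
finger_force: 30.0
at [542.6  42.9 169.3] [179.9  -0.   61. ] t 4.65 F [-0.4 -0.3 -1.5]
(500, -30, 240, 25) [0.0, -0.1, 36.0] [-0.0844, -0.0018, -0.0707]
(583.5, -147.8, 240, -11) [0.0, -0.1, 72.0] [-0.1469, 0.1283, -0.0706]
```

```bash
python3 -m handwheel '[[[0,0,7],[-0.017,0,-0.014],0],[[0,0,14],[-0.034,0,-0.028],0],[[0,0,22],[-0.051,0,-0.042],0],[[0,0,29],[-0.068,-0.001,-0.056],0],[[0,0,36],[-0.084,-0.002,-0.070],0],[[0,0,44],[-0.097,0.026,-0.070],0],[[0,0,51],[-0.109,0.052,-0.070],0],[[0,0,58],[-0.122,0.078,-0.070],0],[[0,0,65],[-0.135,0.104,-0.070],0],[[0,0,72],[-0.147,0.128,-0.070],0],[[0,0,72],[-0.147,0.128,-0.070],0],[[0,0,72],[-0.147,0.128,-0.070],0]]'
python3 -c "
from h import *
plan((583.5,-147.8,222,-11))
snap('scene','s4');c=snap('top','t4')
cv2.imwrite('pics/s4c.png',cv2.resize(cv2.imread('pics/s4.png')[100:280,220:420],None,fx=3,fy=3,interpolation=cv2.INTER_CUBIC))"
```

```text
time: 5.9
tool_pos: [582.6, -147.7, 236.9]
tcp_rot: [-3.141, 0.003, -0.191]
contact_force: [-0.2, 0.8, -0.2]
grip_width: 15.8
finger_force: 30.0
at [ 582.6 -147.7  236.9] [-179.9    0.2  -11. ] t 5.9 F [-0.2  0.8 -0.2]
(583.5, -147.8, 222, -11) [-0.1, 0.2, 0.0] [0.001, -0.0001, 0.0149]
```

View pics/s4c.png

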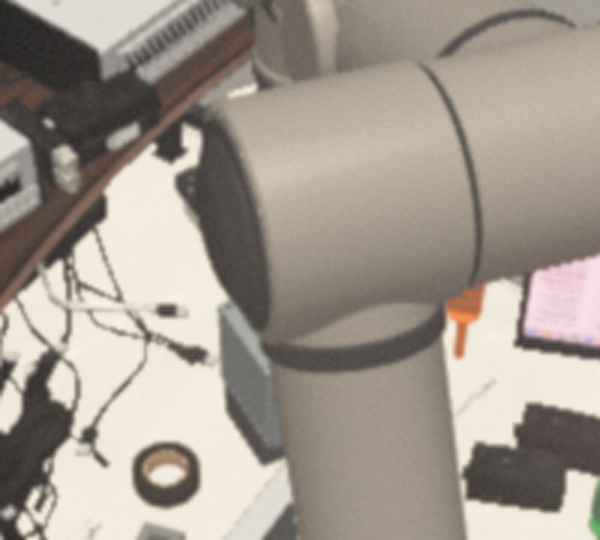

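The arm hides the cabinet in this view, so I'll go in by feel.

```bash
python3 -m handwheel '[[[-0.1,0.2,0],[0.001,0,0.005],0],[[-0.1,0.2,0],[0.001,0,0.010],0],[[-0.1,0.2,0],[0.001,0,0.014],0],[[-0.1,0.2,0],[0.001,0,0.016],0],[[-0.1,0.2,0],[0.001,0,0.017],0],[[-0.1,0.2,0],[0.001,0,0.018],0],[[-0.1,0.2,0],[0.001,0,0.019],0],[[-0.1,0.2,0],[0.001,0,0.020],0],[[-0.1,0.2,0],[0.001,0,0.020],0]]'
```

```text
time: 6.9
tool_pos: [584.2, -147.9, 218.6]
tcp_rot: [3.14, -0.003, -0.192]
contact_force: [-1.1, -0.4, -1.0]
grip_width: 15.6
finger_force: 30.0
```

```bash
python3 -c "
from h import *
snap('wrist','w5')
o=get_obs();print(o['tool_pos'],o['contact_force'],o['moment'])
cv2.imwrite('pics/w5c.png',cv2.resize(cv2.imread('pics/w5.png')[180:340,200:420],None,fx=3,fy=3,interpolation=cv2.INTER_CUBIC))"
```

```text
[ 584.2101928  -147.93275887  218.69572972] [-0.09262897 -0.3045181  -0.33000371] [-0.05117099  0.14045582 -0.04947306]
```

View pics/w5c.png

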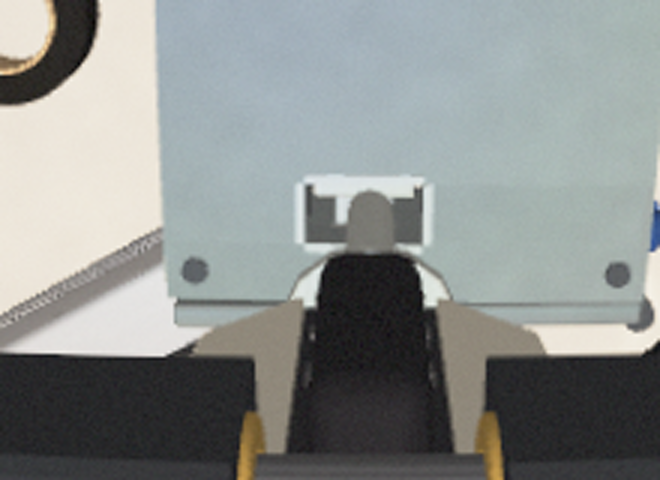

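The shank tip is centred over the slot: tip centre about (370,214) in the crop, slot centre about (368,213). I'll descend gently.

```bash
python3 -m handwheel '[[[0,0.2,0],[0,0,0.001],0],[[0,0.2,0],[0,0,0.002],0],[[0,0.2,0],[0,0,0.003],0],[[0,0.2,0],[0,0,0.004],0],[[0,0.2,0],[0,0,0.004],0]]'; python3 -m handwheel '[[[0,0,0],[0,0,0.001],0],[[0,0,0],[0,0,0.002],0],[[0,0,0],[0,0,0.003],0],[[0,0,0],[0,0,0.004],0],[[0,0,0],[0,0,0.005],0],[[0,0,0],[0,0,0.005],0]]'
```

```text
time: 7.45
tool_pos: [584.2, -147.9, 214.5]
tcp_rot: [3.14, -0.007, -0.192]
contact_force: [0.6, -0.0, -1.2]
grip_width: 16.0
finger_force: 30.0
time: 8.05
tool_pos: [584.2, -147.9, 209.5]
tcp_rot: [3.14, -0.007, -0.192]
contact_force: [0.3, -0.2, 0.1]
grip_width: 15.9
finger_force: 30.0
```

```bash
for i in 1; do python3 -m handwheel '[[[0,-0.4,0],[0,0,0.001],0],[[0,-0.4,0],[0,0,0.002],0],[[0,-0.4,0],[0,0,0.003],0],[[0,-0.4,0],[0,0,0.004],0],[[0,-0.4,0],[0,0,0.004],0]]'; done; python3 -m handwheel '[[[0,0,0],[0,0,0.001],0],[[0,0,0],[0,0,0.002],0],[[0,0,0],[0,0,0.003],0],[[0,0,0],[0,0,0.004],0],[[0,0,0],[0,0,0.004],0]]'|grep -A1 -E "pos|force"
```

```text
time: 8.55
tool_pos: [584.2, -147.9, 205.5]
tcp_rot: [3.14, 0.0, -0.192]
contact_force: [0.4, -0.3, -0.3]
grip_width: 15.7
finger_force: 30.0
tool_pos: [584.2, -147.9, 201.5]
tcp_rot: [3.14, 0.0, -0.192]
contact_force: [-1.0, -0.4, -1.1]
grip_width: 15.7
finger_force: 30.0
```

```bash
python3 -m handwheel '[[[0,0,0],[0,0,0.001],0],[[0,0,0],[0,0,0.002],0],[[0,0,0],[0,0,0.003],0],[[0,0,0],[0,0,0.003],0]]'|grep -A1 -E "pos|force";python3 -m handwheel '[[[0,0,0],[0,0,0.001],0],[[0,0,0],[0,0,0.002],0],[[0,0,0],[0,0,0.003],0],[[0,0,0],[0,0,0.003],0]]'|grep -A1 -E "pos|force"
```

```text
tool_pos: [584.2, -147.9, 198.5]
tcp_rot: [3.14, 0.0, -0.192]
contact_force: [1.3, 0.2, -1.0]
grip_width: 15.9
finger_force: 30.0
tool_pos: [584.2, -147.9, 195.5]
tcp_rot: [3.14, 0.0, -0.192]
contact_force: [-0.8, -0.2, -1.1]
grip_width: 15.6
finger_force: 30.0
```

```bash
python3 -m handwheel '[[[0,0,0],[0,0,0.001],0],[[0,0,0],[0,0,0.002],0],[[0,0,0],[0,0,0.003],0],[[0,0,0],[0,0,0.003],0]]'|grep -A1 -E "pos|force";python3 -m handwheel '[[[0,0,0],[0,0,0.001],0],[[0,0,0],[0,0,0.002],0],[[0,0,0],[0,0,0.003],0],[[0,0,0],[0,0,0.003],0]]'|grep -A1 -E "pos|force"
```

```text
tool_pos: [584.2, -148.0, 192.5]
tcp_rot: [3.14, 0.0, -0.192]
contact_force: [-0.2, -0.1, -0.6]
grip_width: 15.9
finger_force: 30.0
tool_pos: [584.2, -147.9, 189.5]
tcp_rot: [3.14, 0.0, -0.192]
contact_force: [-0.8, 0.5, -0.4]
grip_width: 16.1
finger_force: 30.0
```

```bash
python3 -m handwheel '[[[0,0,0],[0,0,0.001],0],[[0,0,0],[0,0,0.002],0],[[0,0,0],[0,0,0.002],0]]'|grep -A1 -E "pos|force";python3 -m handwheel '[[[0,0,0],[0,0,0.001],0],[[0,0,0],[0,0,0.002],0],[[0,0,0],[0,0,0.002],0]]'|grep -A1 -E "pos|force"
```

```text
tool_pos: [584.3, -148.0, 187.8]
tcp_rot: [3.14, -0.0, -0.192]
contact_force: [0.5, -0.5, -1.4]
grip_width: 15.8
finger_force: 30.0
tool_pos: [584.4, -148.0, 186.0]
tcp_rot: [3.14, -0.001, -0.192]
contact_force: [-0.7, 0.4, 3.7]
grip_width: 16.0
finger_force: 30.0
```

```bash
python3 -m handwheel '[[[0,0,0],[0,0,0.001],0],[[0,0,0],[0,0,0.002],0],[[0,0,0],[0,0,0.002],0]]'|grep -A1 -E "pos|force";python3 -m handwheel '[[[0,0,0],[0,0,0.001],0],[[0,0,0],[0,0,0.002],0],[[0,0,0],[0,0,0.002],0]]'|grep -A1 -E "pos|force"
```

```text
tool_pos: [584.4, -148.0, 183.8]
tcp_rot: [3.14, -0.0, -0.192]
contact_force: [-0.1, 0.7, 5.2]
grip_width: 15.8
finger_force: 30.0
tool_pos: [584.4, -148.0, 181.7]
tcp_rot: [3.14, -0.0, -0.192]
contact_force: [-0.8, -0.5, 4.7]
grip_width: 15.7
finger_force: 30.0
```

```bash
python3 -m handwheel '[[[0,0,0],[0,0,0.001],0],[[0,0,0],[0,0,0.002],0],[[0,0,0],[0,0,0.002],0]]'|grep -A1 -E "pos|force"; python3 -c "
from h import *
snap('wrist','w6')
c=snap('wrist','w6');cv2.imwrite('pics/w6c.png',cv2.resize(cv2.imread('pics/w6.png')[180:340,200:420],None,fx=3,fy=3))"
```

```text
tool_pos: [584.4, -148.0, 179.8]
tcp_rot: [3.14, -0.0, -0.192]
contact_force: [-0.6, 0.1, 5.4]
grip_width: 15.7
finger_force: 30.0
```

```bash
python3 -m handwheel '[[[0,0,0],[0,0,0.0005],0],[[0,0,0],[0,0,0.001],0],[[0,0,0],[0,0,0.001],0]]'|grep -A1 -E "pos|force"; python3 -c "
from h import *
snap('wrist','w7')
a=cv2.imread('pics/w6.png').astype(int);b=cv2.imread('pics/w7.png').astype(int)
print([(k,abs(a-b)[r0:r1,c0:c1].mean().round(2)) for k,r0,r1,c0,c1 in(('lip',275,292,255,280),('lipR',275,292,380,410),('top',190,220,300,330))])"
```

```text
tool_pos: [584.3, -148.0, 178.7]
tcp_rot: [3.14, -0.0, -0.192]
contact_force: [0.2, 0.2, 2.1]
grip_width: 15.7
finger_force: 30.0
[('lip', np.float64(2.06)), ('lipR', np.float64(1.54)), ('top', np.float64(1.52))]
```

```bash
python3 -m handwheel '[[[0,0,0],[0,0,0],0],[[0,0,0],[0,0,0],0]]'|grep -A1 -E "pos|force"; python3 -c "
from h import *
snap('wrist','w8');snap('top','t8')
f=lambda n:cv2.resize(cv2.imread('pics/'+n+'.png')[200:380,180:460],(400,257))
g=cv2.resize(cv2.imread('pics/t8.png')[140:300,250:450],(400,320))
a=np.hstack([f('w5'),f('w8')]); cv2.imwrite('pics/cmp.png',np.vstack([a,np.hstack([g,g*0])]))"
```

```text
tool_pos: [584.5, -148.0, 178.9]
tcp_rot: [3.14, -0.0, -0.192]
contact_force: [0.2, 0.4, 4.3]
grip_width: 15.7
finger_force: 30.0
```

View pics/cmp.png

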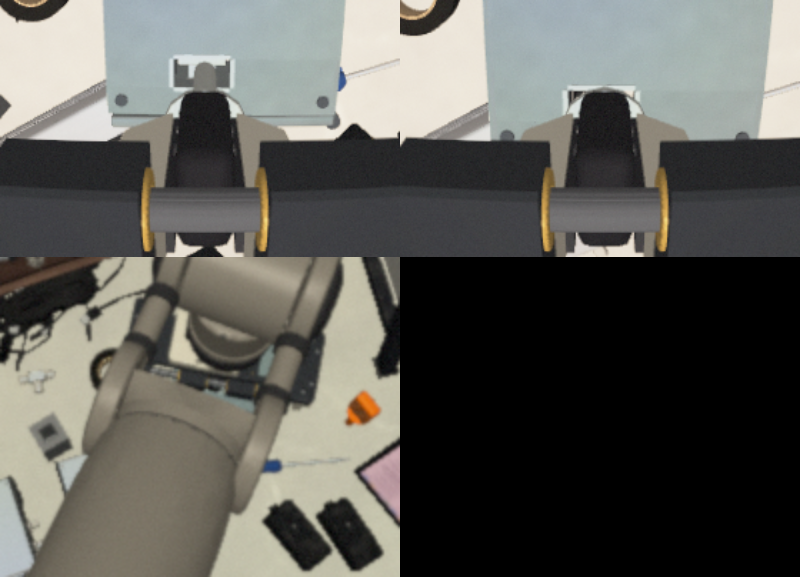

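The door is out of view, so I'll press on in 1 mm steps, well short of the hard stop.

```bash
python3 -m handwheel '[[[0,0,0],[0,0,0.0005],0],[[0,0,0],[0,0,0.001],0],[[0,0,0],[0,0,0.001],0]]'|grep -A1 -E "pos|force"; python3 -m handwheel '[[[0,0,0],[0,0,0.0005],0],[[0,0,0],[0,0,0.001],0],[[0,0,0],[0,0,0.001],0]]'|grep -A1 -E "pos|force";python3 -c "
from h import *
snap('wrist','w9');c=snap('scene','s9');snap('top','t9')
a=load('scene0');d=abs(c['image'].astype(int)-a['image']).sum(2)
cv2.imwrite('pics/s9c.png',cv2.resize(c['image'][180:330,260:420,::-1],None,fx=3,fy=3))
o=load('s4');d=abs(c['image'].astype(int)-o['image']).sum(2)
w=load('w8')
d2=abs(load('w9')['image'].astype(int)-w['image']).sum(2); 
for n,q in(('scene',d),('wrist',d2)):
  m=cv2.morphologyEx((q>90).astype(np.uint8),cv2.MORPH_OPEN,np.ones((3,3)));print(n,cv2.connectedComponentsWithStats(m)[2].tolist()[1:12])"
```

```text
tool_pos: [584.4, -148.0, 177.9]
tcp_rot: [3.14, -0.001, -0.192]
contact_force: [-1.1, 0.5, 6.3]
grip_width: 16.0
finger_force: 30.0
tool_pos: [584.5, -148.0, 177.0]
tcp_rot: [3.14, -0.001, -0.192]
contact_force: [-0.9, 0.7, 6.0]
grip_width: 15.7
finger_force: 30.0
scene [[287, 44, 70, 83, 2452], [351, 75, 20, 23, 182], [346, 76, 7, 9, 52], [324, 100, 4, 4, 15], [390, 103, 15, 4, 46], [303, 108, 7, 7, 43], [450, 112, 14, 21, 102], [368, 115, 4, 4, 14], [306, 119, 3, 3, 9], [332, 121, 6, 3, 18], [298, 122, 6, 5, 28]]
wrist [[40, 101, 3, 3, 9], [75, 161, 3, 3, 9], [105, 160, 3, 3, 9], [76, 167, 3, 3, 9], [167, 191, 4, 6, 21], [0, 270, 2, 3, 6], [160, 381, 3, 3, 9]]
```

```bash
python3 -m handwheel '[[[0,0,0],[0,0,0.0006],0],[[0,0,0],[0,0,0.0006],0],[[0,0,0],[0,0,0.0006],0]]'|grep -A1 -E "pos|force"; python3 -c "
from h import *
for i in range(4):
  c=capture('wrist');print(get_obs()['contact_force'].round(1),get_obs()['tool_pos'].round(1))
snap('wrist','w10')
cv2.imwrite('pics/w10b.png',cv2.imread('pics/w10.png'))"
```

```text
tool_pos: [584.5, -148.0, 176.4]
tcp_rot: [3.14, -0.001, -0.192]
contact_force: [-1.4, 0.4, 5.6]
grip_width: 15.8
finger_force: 30.0
[-0.9  1.7  6. ] [ 584.5 -148.   176.5]
[-1.4  0.8  6.1] [ 584.5 -148.   176.5]
[-0.8  0.8  4.8] [ 584.5 -148.   176.5]
[0.  0.4 5.3] [ 584.5 -148.   176.5]
```

```bash
for i in 1; do python3 -m handwheel '[[[0,0,0],[0,0,0.0005],0],[[0,0,0],[0,0,0.0005],0]]'|grep -A1 -E "pos|force"; python3 -m handwheel '[[[0,0,0],[0,0,0.0005],0],[[0,0,0],[0,0,0.0005],0]]'|grep -A1 -E "pos|force"; done; python3 -c "
from h import *
f=[]
for i in range(4):
  c=capture('wrist');f.append(get_obs()['contact_force'])
print(np.mean(f,0))
snap('scene','s10')
a=load('s10')['image'];b=load('s4')['image']
cv2.imwrite('pics/s10c.png',cv2.resize(np.hstack([b[190:310,240:370],a[190:310,240:370]])[:,:,::-1],None,fx=3,fy=3,interpolation=cv2.INTER_CUBIC))"
```

```text
tool_pos: [584.4, -148.0, 175.9]
tcp_rot: [3.14, -0.001, -0.192]
contact_force: [-0.1, 1.2, 6.5]
grip_width: 15.7
finger_force: 30.0
tool_pos: [584.5, -148.0, 175.8]
tcp_rot: [3.14, -0.001, -0.192]
contact_force: [-2.1, 0.6, 6.8]
grip_width: 15.8
finger_force: 30.0
[-1.07847756  0.69372327  7.71533887]
```

View pics/s10c.png

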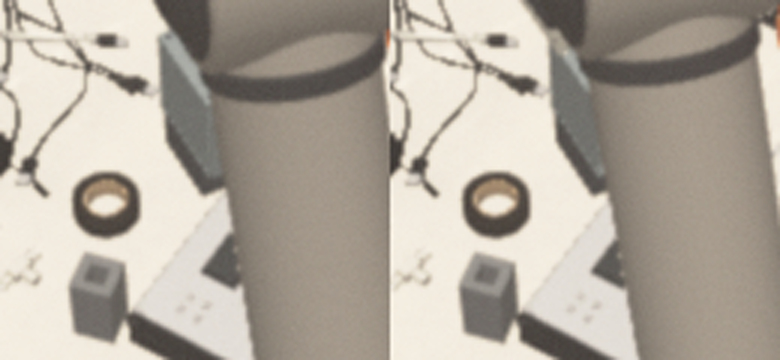

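The force began to rise with almost no further travel, so the pad is at its stop and the hook should be free. I'll withdraw and measure the door from the depth images.

```bash
python3 -m handwheel '[[[0,0,0],[0,0,-0.005],0],[[0,0,0],[0,0,-0.015],0],[[0,0,0],[0,0,-0.030],0],[[0,0,0],[0,0,-0.050],0],[[0,0,0],[0,0,-0.064],0],[[0,0,0],[0,0,-0.064],0],[[0,0,0],[0.0,-0.030,-0.064],0],[[0,0,0],[-0.03,-0.060,-0.064],0],[[0,0,0],[-0.060,-0.090,-0.064],0],[[0,0,0],[-0.08,-0.110,-0.064],0],[[0,0,0],[-0.08,-0.110,-0.064],0]]'|grep -A1 -E "pos|force"
cat >> h.py <<'E'
cen=np.array([604.8,-162.2]); a=np.radians(-11); RC=np.array([[np.cos(a),-np.sin(a)],[np.sin(a),np.cos(a)]])
def tocab(xy): return (np.asarray(xy)-cen)@RC
def toworld(xy): return cen+RC@np.asarray(xy)
def wcloud(c):
    v,u=np.mgrid[:480,:640]; x=u-c['cx'];y=v-c['cy'];r=np.hypot(x,y)+1e-9;th=np.hypot(x/c['fx'],y/c['fy']);t=np.tan(np.minimum(th,1.4));d=c['depth']
    p=np.stack([x/r*t*d,y/r*t*d,d,np.ones_like(d)],-1); return (p@np.linalg.inv(c['camera_from_world']).T)[...,:3]
def door(P,z0=135,z1=152):
    q=tocab(P[...,:2].reshape(-1,2)); z=P[...,2].ravel()
    m=(z>z0)&(z<z1)&(q[:,0]<-54)&(q[:,0]>-175)&(q[:,1]<75)&(q[:,1]>-75)
    q=q[m]; print(len(q)); 
    if len(q)>5:
        ang=np.arctan2(-(q[:,0]+48),q[:,1]+55); r=np.hypot(q[:,0]+48,q[:,1]+55); print('ang pct',np.percentile(ang,[5,25,50,75,95]).round(2),'r',np.percentile(r,[5,50,95]).round(0))
E
python3 -c "
from h import *
for n,f in(('wrist',wcloud),('top',cloud),('scene',cloud)):
  c=snap(n,n+'11'); print(n); door(f(c))
plan()"
```

```text
tool_pos: [524.3, -21.8, 238.1]
tcp_rot: [3.141, 0.003, -0.189]
contact_force: [0.9, 0.2, -1.2]
grip_width: 15.8
finger_force: 30.0
wrist
1149
ang pct [0.21 0.24 0.26 0.29 0.32] r [ 30.  73. 109.]
top
95
ang pct [0.15 0.24 0.28 0.31 0.36] r [21. 53. 77.]
scene
0
at [526.9 -25.1 238.4] [179.9   0.  -11. ] t 16.1 F [-0.2  0.1 -0.7]
```

The door is ajar at about 0.27 rad. Next I lower the shank into the gap behind its free edge and sweep the door open.

```bash
python3 -c "
from h import *
def p(f,r,s): return toworld([-48-r*np.sin(f)+s*np.cos(f),-55+r*np.cos(f)+s*np.sin(f)])
L=[(*p(.27,96,17),238,-11),(*p(.27,96,17),187,-11)]
L+=[(*p(f,95,8.5),187,-11) for f in np.arange(.27,1.5,.11)]
print(tocab(L[0][:2])); plan(*[tuple(np.round(l,1)) for l in L])"
```

```text
[-57.22211268  42.05644047]
at [526.9 -25.1 238.4] [179.9   0.  -11. ] t 16.1 F [-0.2  0.1 -0.7]
(np.float64(556.7), np.float64(-110.0), np.float64(238.0), np.float64(-11.0)) [0.1, 0.0, 0.0] [0.0454, 0.0777, 0.0005]
(np.float64(556.7), np.float64(-110.0), np.float64(187.0), np.float64(-11.0)) [0.1, 0.0, 0.0] [0.0454, 0.0776, 0.0515]
(np.float64(548.3), np.float64(-111.7), np.float64(187.0), np.float64(-11.0)) [0.1, 0.0, 0.0] [0.0375, 0.0809, 0.0515]
(np.float64(537.8), np.float64(-112.1), np.float64(187.0), np.float64(-11.0)) [0.1, 0.0, 0.0] [0.0273, 0.0833, 0.0515]
(np.float64(527.4), np.float64(-113.7), np.float64(187.0), np.float64(-11.0)) [0.1, 0.0, 0.0] [0.0174, 0.0868, 0.0516]
(np.float64(517.3), np.float64(-116.5), np.float64(187.0), np.float64(-11.0)) [0.1, 0.0, 0.0] [0.008, 0.0915, 0.0516]
(np.float64(507.5), np.float64(-120.3), np.float64(187.0), np.float64(-11.0)) [0.1, 0.0, 0.0] [-0.0009, 0.0971, 0.0516]
(np.float64(498.2), np.float64(-125.2), np.float64(187.0), np.float64(-11.0)) [0.1, 0.0, 0.0] [-0.0091, 0.1037, 0.0516]
(np.float64(489.6), np.float64(-131.0), np.float64(187.0), np.float64(-11.0)) [0.1, 0.0, 0.0] [-0.0164, 0.111, 0.0516]
(np.float64(481.6), np.float64(-137.8), np.float64(187.0), np.float64(-11.0)) [0.1, 0.0, 0.0] [-0.023, 0.1192, 0.0516]
(np.float64(474.4), np.float64(-145.4), np.float64(187.0), np.float64(-11.0)) [0.1, 0.0, 0.0] [-0.0286, 0.128, 0.0517]
(np.float64(468.0), np.float64(-153.8), np.float64(187.0), np.float64(-11.0)) [0.1, 0.0, 0.0] [-0.0333, 0.1375, 0.0517]
(np.float64(462.7), np.float64(-162.8), np.float64(187.0), np.float64(-11.0)) [0.1, 0.0, 0.0] [-0.0368, 0.1473, 0.0517]
(np.float64(458.3), np.float64(-172.4), np.float64(187.0), np.float64(-11.0)) [0.1, 0.0, 0.0] [-0.0393, 0.1576, 0.0517]
```

```bash
python3 -m handwheel '[[[0,0,0],[0.022,0.038,0],0],[[0,0,0],[0.045,0.078,0],0],[[0,0,0],[0.045,0.078,0],0],[[0,0,0],[0.045,0.078,0],0],[[0,0,0],[0.045,0.078,0.010],0],[[0,0,0],[0.045,0.078,0.016],0],[[0,0,0],[0.045,0.078,0.019],0],[[0,0,0],[0.045,0.078,0.022],0],[[0,0,0],[0.045,0.078,0.022],0]]'|grep -A1 -E "pos|force"; python3 -c "
from h import *
c=snap('wrist','w12');door(wcloud(c));plan((556.7,-110,187,-11))"
```

```text
tool_pos: [555.8, -109.4, 216.7]
tcp_rot: [3.14, 0.001, -0.191]
contact_force: [-0.4, -0.5, -0.8]
grip_width: 15.6
finger_force: 30.0
1164
ang pct [0.19 0.23 0.25 0.28 0.32] r [29. 59. 87.]
at [ 556.  -109.5  217.1] [179.9  -0.  -11. ] t 17.05 F [-0.3  0.2 -0.6]
(556.7, -110, 187, -11) [0.1, -0.0, 0.0] [0.0007, 0.0003, 0.0301]
```

```bash
python3 -m handwheel '[[[0,0,0],[0,0,0.003],0],[[0,0,0],[0,0,0.006],0],[[0,0,0],[0,0,0.009],0],[[0,0,0],[0,0,0.009],0]]'|grep -A1 -E "pos|force"; python3 -m handwheel '[[[0,0,0],[0,0,0.005],0],[[0,0,0],[0,0,0.010],0],[[0,0,0],[0,0,0.015],0],[[0,0,0],[0,0,0.021],0],[[0,0,0],[0,0,0.021],0]]'|grep -A1 -E "pos|force"
```

```text
tool_pos: [555.8, -109.8, 207.5]
tcp_rot: [3.14, 0.001, -0.192]
contact_force: [-0.2, 0.1, -0.6]
grip_width: 15.8
finger_force: 30.0
tool_pos: [555.5, -109.7, 185.9]
tcp_rot: [3.14, 0.002, -0.192]
contact_force: [-0.1, 0.4, -0.1]
grip_width: 15.7
finger_force: 30.0
```

```bash
python3 -m handwheel '[[[0,0,0],[-0.008,0.003,0],0],[[0,0,0],[-0.013,0.004,0],0],[[0,0,0],[-0.018,0.006,0],0],[[0,0,0],[-0.023,0.0075,0],0],[[0,0,0],[-0.028,0.009,0],0],[[0,0,0],[-0.033,0.0115,0],0],[[0,0,0],[-0.037,0.014,0],0]]'|grep -A1 -E "pos|force"; python3 -c "
from h import *
c=snap('wrist','w13');door(wcloud(c));print(tocab(get_obs()['tool_pos'][:2]))"
```

```text
tool_pos: [516.6, -116.7, 187.2]
tcp_rot: [3.14, -0.0, -0.192]
contact_force: [1.3, 0.9, -0.6]
grip_width: 15.6
finger_force: 30.0
1879
ang pct [0.44 0.52 0.55 0.59 0.63] r [18. 53. 89.]
[-95.8315606   27.55590666]
```

```bash
python3 -m handwheel '[[[0,0,0],[-0.005,0.003,0],0],[[0,0,0],[-0.009,0.0055,0],0],[[0,0,0],[-0.0135,0.009,0],0],[[0,0,0],[-0.0175,0.012,0],0],[[0,0,0],[-0.025,0.0195,0],0],[[0,0,0],[-0.0315,0.0275,0],0],[[0,0,0],[-0.037,0.0365,0],0],[[0,0,0],[-0.0415,0.046,0],0],[[0,0,0],[-0.045,0.056,0],0],[[0,0,0],[-0.0475,0.066,0],0],[[0,0,0],[-0.048,0.072,0],0],[[0,0,0],[-0.048,0.072,0],0]]'|grep -A1 -E "pos|force"; python3 -c "
from h import *
c=snap('wrist','w14');door(wcloud(c));c=snap('top','t14');door(cloud(c));print(tocab(get_obs()['tool_pos'][:2]))"
```

```text
tool_pos: [455.8, -179.2, 187.1]
tcp_rot: [3.139, 0.0, -0.193]
contact_force: [0.4, -0.4, 0.2]
grip_width: 15.8
finger_force: 30.0
1774
ang pct [1.29 1.46 1.52 1.55 1.57] r [11. 50. 91.]
0
[-142.88427725  -44.20391006]
```

The door is open to about 1.5 rad. I'll back off, lift, and carry the key to the stand.

```bash
python3 -m handwheel '[[[0,0,0],[0,-0.010,0],0],[[0,0,0],[0,-0.020,-0.005],0],[[0,0,0],[0,-0.025,-0.035],0],[[0,0,0],[0,-0.03,-0.050],0],[[0,0,0],[0,-0.05,-0.050],0],[[0,0,0],[0,-0.05,-0.050],0]]'|grep -A1 -E "pos|force"; python3 -c "
from h import *
c=snap('wrist','w15');door(wcloud(c));plan((500,-10,210,25),(542.5,42.9,175,61))"
```

```text
tool_pos: [466.2, -126.5, 238.0]
tcp_rot: [3.14, -0.001, -0.189]
contact_force: [0.2, 0.5, -1.7]
grip_width: 15.4
finger_force: 30.0
1559
ang pct [1.24 1.46 1.51 1.54 1.57] r [ 12.  56. 103.]
at [ 465.9 -127.4  237.5] [179.9  -0.  -10.8] t 20.65 F [ 0.   0.  -0.5]
(500, -10, 210, 25) [0.1, 0.0, -35.8] [0.0114, -0.1218, 0.0273]
(542.5, 42.9, 175, 61) [0.1, 0.0, -71.8] [0.0432, -0.1818, 0.0622]
```

```bash
python3 -m handwheel '[[[0,0,-8],[0.003,-0.027,0.006],0],[[0,0,-16],[0.005,-0.054,0.012],0],[[0,0,-24],[0.008,-0.082,0.018],0],[[0,0,-32],[0.010,-0.110,0.024],0],[[0,0,-40],[0.015,-0.130,0.030],0],[[0,0,-48],[0.022,-0.143,0.037],0],[[0,0,-56],[0.029,-0.156,0.044],0],[[0,0,-64],[0.036,-0.169,0.052],0],[[0,0,-72],[0.043,-0.182,0.062],0],[[0,0,-72],[0.043,-0.182,0.062],0],[[0,0,-72],[0.043,-0.182,0.062],0]]'|grep -A1 -E "pos|force"; python3 -c "
from h import *
c=snap('wrist','w16');snap('wrist','w16');plan((542.5,42.9,158,61))
P=wcloud(load('w16')); m=(P[...,2]>64)&(P[...,2]<76)&(abs(P[...,0]-542)<40)&(abs(P[...,1]-42)<40)
print(m.sum(),cv2.minAreaRect(P[m][:,:2].astype(np.float32)))
P=wcloud(load('w2')); m=(P[...,2]>64)&(P[...,2]<76)&(abs(P[...,0]-542)<40)&(abs(P[...,1]-42)<40)
print('before',m.sum(),cv2.minAreaRect(P[m][:,:2].astype(np.float32)))"
```

```text
tool_pos: [542.2, 41.3, 174.5]
tcp_rot: [-3.141, 0.003, 1.062]
contact_force: [0.3, 0.1, -0.8]
grip_width: 16.3
finger_force: 30.0
at [542.5  40.9 175.2] [1.80e+02 1.00e-01 6.09e+01] t 21.85 F [-0.1  0.7 -1.5]
(542.5, 42.9, 158, 61) [0.0, 0.1, -0.1] [0.0018, -0.001, 0.0172]
1704 ((542.7616577148438, 44.5528450012207), (37.286067962646484, 36.84280014038086), 31.7708740234375)
before 1308 ((542.7793579101562, 44.61862564086914), (36.76408386230469, 36.93972396850586), 31.523300170898438)
```

```bash
python3 -m handwheel '[[[0,0,0],[0.0022,-0.0012,0],0],[[0,0,0],[0.0022,-0.0012,0.010],0],[[0,0,0],[0.0022,-0.0012,0.020],0],[[0,0,0],[0.0022,-0.0012,0.026],0],[[0,0,0],[0.0022,-0.0012,0.028],0],[[0,0,0],[0.0022,-0.0012,0.030],0],[[0,0,0],[0.0022,-0.0012,0.032],0],[[0,0,0],[0.0022,-0.0012,0.034],0],[[0,0,0],[0.0022,-0.0012,0.036],0],[[0,0,0],[0.0022,-0.0012,0.036],0]]'|grep -A1 -E "pos|force"; python3 -m handwheel '[[[0,0,0],[0,0,0.004],0],[[0,0,0],[0,0,0.008],0],[[0,0,0],[0,0,0.012],0],[[0,0,0],[0,0,0.012],0]]'|grep -A1 -E "pos|force"
```

```text
tool_pos: [542.5, 43.9, 138.6]
tcp_rot: [3.141, 0.002, 1.065]
contact_force: [0.2, 0.5, -0.0]
grip_width: 16.1
finger_force: 30.0
tool_pos: [542.2, 43.8, 126.0]
tcp_rot: [-3.141, 0.002, 1.065]
contact_force: [0.6, 0.5, 0.1]
grip_width: 15.9
finger_force: 30.0
```

```bash
python3 -m handwheel '[[[0,0,0],[0,0,0.010],0],[[0,0,0],[0,0,0.020],0],[[0,0,0],[0,0,0.030],0],[[0,0,0],[0,0,0.037],0],[[0,0,0],[0,0,0.039],0],[[0,0,0],[0,0,0.040],0],[[0,0,0],[0,0,0.041],0],[[0,0,0],[0,0,0.041],0]]'|grep -A1 -E "pos|force"; python3 -m handwheel '[[[0,0,0],[0,0,0.0005],0],[[0,0,0],[0,0,0.001],0],[[0,0,0],[0,0,0.001],0]]'|grep -A1 -E "pos|force"
```

```text
tool_pos: [542.8, 43.8, 86.0]
tcp_rot: [3.141, 0.001, 1.065]
contact_force: [0.0, 0.4, 0.5]
grip_width: 16.0
finger_force: 30.0
tool_pos: [542.6, 43.8, 84.9]
tcp_rot: [3.141, 0.001, 1.065]
contact_force: [-0.6, -0.1, -0.8]
grip_width: 16.0
finger_force: 30.0
```

```bash
python3 -m handwheel '[[[0,0,0],[0,0,0.001],0],[[0,0,0],[0,0,0.001],0],[[0,0,0],[0,0,0.001],0.4],[[0,0,0],[0,0,0.001],0.6],[[0,0,0],[0,0,0.001],0.8],[[0,0,0],[0,0,0.001],0.8],[[0,0,0],[0,0,0.001],0.8],[[0,0,0],[0,0,0.001],0.8],[[0,0,0],[0,0,0.001],0.8],[[0,0,0],[0,0,0.001],0.8]]'|grep -A1 -E "pos|force|width"; python3 -m handwheel '[[[0,0,0],[0,0,-0.020],0.8],[[0,0,0],[0,0,-0.050],0.8],[[0,0,0],[0,0,-0.085],0.8],[[0,0,0],[-0.03,-0.02,-0.085],0.8],[[0,0,0],[-0.06,-0.06,-0.085],0.8],[[0,0,0],[-0.08,-0.1,-0.085],0.8],[[0,0,0],[-0.08,-0.13,-0.085],0.8],[[0,0,0],[-0.08,-0.13,-0.085],0.8],[[0,0,0],[-0.08,-0.13,-0.085],0.8]]'|grep -A1 -E "pos|force"
python3 -c "
from h import *
c=snap('top','t20');s=snap('scene','s20')
a=c['image'][150:310,250:430];b=s['image'][180:330,230:390]
cv2.imwrite('pics/fin.png',np.hstack([cv2.resize(a,(400,356)),cv2.resize(b,(380,356))])[:,:,::-1])
for P in(cloud(c),cloud(s)):
  door(P); m=(P[...,2]>100)&(P[...,2]<135)&(abs(P[...,0]-542)<30)&(abs(P[...,1]-42)<30)
  x=P[m]; print(len(x), x[:,2].max() if len(x) else 0, cv2.minAreaRect(x[:,:2].astype(np.float32)) if len(x) else 0)
plan()"
```

```text
tool_pos: [542.6, 43.8, 83.8]
tcp_rot: [3.141, 0.002, 1.065]
contact_force: [-0.2, -0.1, -0.7]
grip_width: 72.4
finger_force: 0.0
tool_pos: [390.7, 37.0, 169.4]
tcp_rot: [3.139, 0.001, 1.065]
contact_force: [1.0, 0.8, -0.2]
grip_width: 73.5
finger_force: 0.0
138
ang pct [1.4  1.53 1.56 1.58 1.63] r [ 13.  57. 103.]
114 125.74951538015921 ((543.141845703125, 42.84019088745117), (32.04514694213867, 16.680410385131836), 57.842498779296875)
0
140 127.56225390499253 ((541.8954467773438, 44.395992279052734), (31.72292137145996, 20.072664260864258), 57.816375732421875)
at [391.4  36.7 169.1] [1.799e+02 1.000e-01 6.100e+01] t 26.35 F [0.1 0.6 0.2]
```

View pics/fin.png

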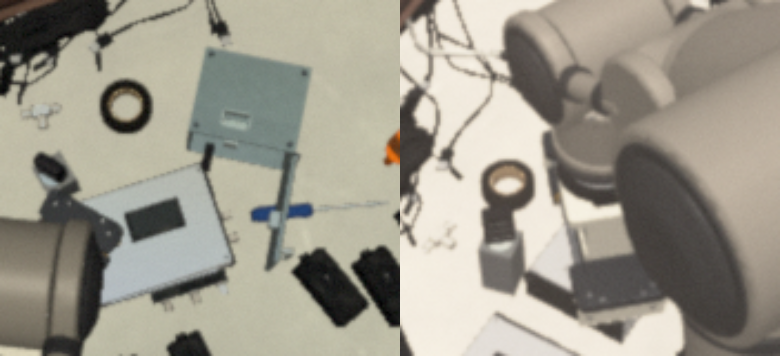

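The door stands square at about 1.55 rad, and the key is upright in its stand at (50,168) in the left panel. The tape and screwdriver are where they were. I'll compare the key's height with the start, then hand in if it matches.

```bash
python3 -c "
from h import *
z=[]
for n in('top0','t20','scene0','s20'):
  P=cloud(load(n)); m=(P[...,2]>115)&(P[...,2]<135)&(abs(P[...,0]-542)<30)&(abs(P[...,1]-42)<30); z.append(np.median(P[m][:,2])); print(n,m.sum(),z[-1])
if z[1]-z[0]<2:
  from plant import close_job; print(close_job())"
```

```text
top0 95 120.26225792926266
t20 95 120.72854491498015
scene0 95 120.71399586450093
s20 94 121.81477192332534
the job is handed in; nothing more can be done
None
```

The job is handed in: the key pressed the hook free, the door stands open at about 1.55 rad, and the key is back in its stand within about 1 mm of its starting height; the judge's verdict wasn't shown.

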